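Level the bench block and hold the hardness tester on its test mark

ROBOT

A 6-joint arm with a two-finger parallel gripper is mounted at the origin on a cart in front of the work surface, level with it; the furniture and walls round the work are solid. World frame = base frame: x ahead of the robot, y to its left, z up, the work surface at z = 0. Lengths are in m, angles in rad, forces in N, time in s.
With the tool pointing down it reaches from about 0.375 to 0.975 m from the base axis. Payload 3.8 kg.
Tool frame: the origin (TCP) lies on the mounting face of the last link; the fingertips stand 173 mm ahead of it and the grasp point (between the pads) lies 155 mm ahead of it; z points along the fingers, y is the direction in which the jaws open and shut (so a half turn about z gives the same grasp; the last joint's range is limited). The gripper opens to 85 mm and grips with 20 to 120 N. Pads are 22 mm wide; open, the fingers measure 114 mm over their backs; the gripper's body (76 mm by 85 mm) begins 54 mm behind the grasp point. The pads swing forward as they close: fully open they stand 13 mm farther back than shut.
Start: joints at [1.076, 0.264, 1.604, -0, 1.274, -0.037], TCP at [0.298, 0.605, 0.405] pointing down, gripper open.
Joint ranges: [-2.63, 2.63], [-0.94, 2.18], [0.31, 2.57], [-1.31, 4.45], [0, 2.66], [-2.55, 2.55]. Speed limits (rad/s): [2.57, 2.57, 3.14, 3.14, 3.14, 3.14].

INTERFACE

Orientations are given as a rotation vector (axis times angle).
In Python, from workcell import bot gives the robot as it stands.
- The arm moves only by the shell command python3 -m jog 'ROWS' [FORCE]. ROWS is JSON, a list that holds one entry, the list of rows, each a list of 7 numbers: the closure, from 0 (fully open) to 1 (shut), then the shift along the tool's x, y, z in cm, then the turn, a rotation vector about the tool's x, y, z in rad. A call has 1 to 12 rows; each row is the pose to reach, as a shift and turn from the pose commanded when the call began, along the tool's axes at that moment; what a row does not reach only later rows make up. A row lasts 1/8 s, in which the tool goes at most 62.5 mm and 10.7 degrees, less where a joint would pass 70% of its speed; a pose out of reach is approached as far as the arm can. A call with a gripper value outside its range is refused whole. The fingers move at their own pace and stop on an object; FORCE is the grip in N (left out, the last holds). Time passes only in rows, so rows that repeat a pose let the fingers close. It gives the time, the measured TCP pose, the force and the opening at its end, in the units of the state.
- bot.read_state(): the state, without advancing time (a new reading comes with each control period).
- bot.read_camera(name): name is "scene" or "top" or "wrist"; returns the picture (384x512x3 uint8, red, green, blue); there is no depth.
- bot.camera_model(name): a dict with "intrinsics" (3x3 intrinsics, pixels), "rvec" (rotation vector, rad) and "tvec" (3), from world to camera coordinates, as OpenCV has them. Camera axes: x right, y down, z forward; pixel columns grow to the right and rows downward; lengths in m; the calibration is good to about 2 mm. A picture is of the moment at which its call begins: read the wrist's pose just before it. camera_model takes no time and is no camera call; for the wrist camera it gives the pose at the moment of the call.
- bot.finish_job(): hands the job in, once; it reports no verdict.
The state is a dict: "time": time; "q": joint angles; "joint_vel": joint speeds; "joint_torque": joint torques, N m; "tool_pos": TCP position; "tcp_rot": TCP orientation; "wrist_force": force on the tool from outside, world axes, zero at the start; "torque": the same for the moment, N m; "width": opening from 0.0 (shut) to 1.0 (fully open).
Only numpy, scipy, OpenCV 4.12 (cv2) and the standard library are available. Lean on these libraries where they do the work, as an engineer would, in place of code of your own. Each camera call takes 0.05 s, during which the arm holds its last target.

TASK

The steel bench block on the tilting table is due for a rebound hardness check, which reads true only on a level face. Turn the black thumbscrew until the table sits level (bubble midway between the two lines), then draw the pen-shaped tester from its stand and hold it upright with its steel nose inside the red ring painted on the block, pressed gently so that the spring nose is about half-way in. Finish while holding it there, still in the gripper; keep the table level and leave the loupe, the round tin and the pliers alone.

Things in the scene. Friction and masses are not known exactly. Their poses are not given: they have to be found in the camera images.
- level_plate (a joint): Tilt of the hinged table plate, rad: 0 level, negative = thumbscrew end too low (it starts 0.035 to 0.067 low). Turning the knob clockwise seen from above raises that end: 0.109 rad per full turn, 0.0174 per rad of knob. It stays where it is left. A spirit level on the near edge shows the same: its bubble stands clear between the two black lines when level within 0.012 rad.
- knob_grip (a point): Black round knurled thumbscrew knob, 36 mm diameter, 22 mm high, axis upright; this point is on the axis, half-way up, 91 mm above the worktop. It turns in place without rising, friction 0.05 N m. Under it only a narrower neck and screw for 30 mm. It stands 35 mm from the block's edge; block and clamps reach at most 68 mm above the worktop, below the knob.
- test_spot (a point): Centre of the red ring (inner diameter 18 mm) painted on top of the grey steel block, 60x60x18 mm, clamped to the tilting plate. The point lies on the block's top face, 58 mm above the worktop when level (lower until then); z is the face's normal, y points away from the knob, which is 72 mm away along -y.
- level_base: Grey cast base of the tilting table, 92x168 mm, fixed to the worktop; origin on the worktop under the middle of the block, long side along y; knob at the -y end, hinge 45 mm out on the +y side, spirit level on the -x side.
- tester_grip (a point): Pen-shaped hardness tester, 0.10 to 0.16 kg. Point on its axis, 94 mm above the tip of the free nose, mid-way up the light grey housing (68 mm long, 24 mm across the flat ribbed cheeks in local y: grip here; 28 mm along x). z points up the pen, away from the nose; the pen leans 22 degrees in its stand, top towards the stand's -x side.
- nose_tip (a point): Flat end of the tester's steel nose, 10 mm diameter, 14 mm out of the 18 mm barrel when free; z points up the pen. The barrel is 42 mm long, then comes a 29 mm collar and the housing.
- nose (a joint): How far the spring nose is pushed in, m: 0 free, 0.005 half-way, 0.010 bottomed. It takes 0.9 N to start, 2.4 N half-way, 3.9 N at the end. A red line round the nose meets the barrel's edge half-way in.
- probe_stand: Tester's stand: black base 96x74 mm fixed to the worktop, origin on the worktop under it; a tube (22 mm bore) leans 22 degrees, mouth towards the stand's -x side, 80 mm above the worktop. The tester sits in it down to its collar: draw it 60 mm or more along its own axis.
- loupe: Folding loupe, 28x69x14 mm, lying on the worktop: leave alone.
- solder_tin: Small round tin, 49 mm diameter, 20 mm high: leave alone.
- pliers: Pliers with red grips, 46x124x10 mm, lying on the worktop: leave alone.
Not all that is in view belongs to the job. What is shaped like the part that bears tester_grip but purple is not meant.

How it is judged:
On the way, in this order (a step that is already met when the one before it is completed fails the run):
1. the table is level, within 0.7 degrees, with the tester still in its stand (value of joint level_plate between -0.0122 and 0.0122 rad and distance of tester_grip from where it was at the start of the episode below 0.02 m), for 0.3 s.
2. the tester is drawn clear of its stand in the gripper (distance of tester_grip from where it was at the start of the episode above 0.055 m and contact force between the fingers and tester above 1 N and contact force between tester and probe_stand below 0.01 N), for 0.2 s.
At the end, for the whole second after the job is handed in: The table is level within 0.7 degrees; the tester, gripped by the fingers, is out of its stand and still, its axis within 4 degrees of vertical, its nose tip within 4.5 mm of the centre of the ring, the nose pushed in 2.5 to 7.5 mm of its 10 mm, pressing on the block with 1 to 5 N (value of joint level_plate between -0.0122 and 0.0122 rad and distance between nose_tip and test_spot below 0.0045 m and angle between tester_grip's own z axis and vertical below 0.07 rad and value of joint nose between 0.0025 and 0.0075 m and contact force between tester and level_plate between 1 and 5 N and contact force between the fingers and tester above 2 N and contact force between tester and probe_stand below 0.01 N and linear speed of tester below 0.01 m/s); the arm keeps its last pose, push and grip.
It fails at once if the tester is driven hard into the table or the block (over 15 N) (contact force between tester and level_plate above 15 N).
It fails at once if the loupe is moved (distance of loupe from where it was at the start of the episode above 0.015 m).
It fails at once if the round tin is moved (distance of solder_tin from where it was at the start of the episode above 0.015 m).
It fails at once if the pliers are moved (distance of pliers from where it was at the start of the episode above 0.015 m).
It also fails if it takes over 62 s, if anything falls off the work surface, if the arm or the gripper's body presses on something with over 40 N, if the wrist force passes 120 N, or if a joint passes its speed limit or range.

## Working session

There is one attempt and no reset: what is moved stays moved. The work goes in short steps, Python scripts to look and compute and a shell command to move; the robot and the scene stay as the last step left them, time stands still between calls to the robot, and variables do not carry over. Pictures are saved under pics/ and viewed, and the job is handed in when it is done.

```bash
mkdir -p pics; ls; python3 - <<'E'
from workcell import bot
import cv2
for n in ["scene","top","wrist"]:
    im=bot.read_camera(n); cv2.imwrite(f"pics/a_{n}.png",im[...,::-1])
    m=bot.camera_model(n); print(n,m)
print(bot.read_state())
E
```

```text
pics
scene {'intrinsics': array([[499.6148307 ,   0.        , 254.81209456],
       [  0.        , 499.6148307 , 194.38543906],
       [  0.        ,   0.        ,   1.        ]]), 'rvec': array([ 2.10626648, -0.9917967 ,  0.4534085 ]), 'tvec': array([-0.31611936,  0.33524484,  1.25229924])}
top {'intrinsics': array([[367.30023591,   0.        , 251.02113298],
       [  0.        , 367.30023591, 194.86292051],
       [  0.        ,   0.        ,   1.        ]]), 'rvec': array([ 2.16039337, -2.1029159 ,  0.22343852]), 'tvec': array([-4.99704356e-04,  5.20036192e-01,  8.58357589e-01])}
wrist {'intrinsics': array([[289.95794429,   0.        , 256.83624031],
       [  0.        , 289.95794429, 188.069801  ],
       [  0.        ,   0.        ,   1.        ]]), 'rvec': array([-2.44388419, -1.52156496, -0.22586787]), 'tvec': array([-0.67329023, -0.03784796,  0.37888895])}
{'time': 0.15, 'q': array([ 1.07608794e+00,  2.64583704e-01,  1.60506558e+00, -2.05184941e-05,
        1.27367781e+00, -3.68635345e-02]), 'joint_vel': array([-9.74939050e-04, -1.77011892e-03, -3.19811158e-03, -2.65914040e-05,
        2.25416636e-04, -2.57530828e-04]), 'joint_torque': array([-1.13509457e-03, -5.15905738e+01, -3.67960203e+01, -1.39857048e-04,
        8.14974890e-03,  1.77342024e-06]), 'tool_pos': array([0.29821984, 0.60525932, 0.40364248]), 'tcp_rot': array([-7.12807385e-01, -3.05920900e+00,  2.63650927e-03]), 'wrist_force': array([ 0.28683423, -0.15092774,  0.28957163]), 'torque': array([0.0007065 , 0.00239389, 0.00465148]), 'width': 0.9996104817970832}
```

View pics/a_scene.png

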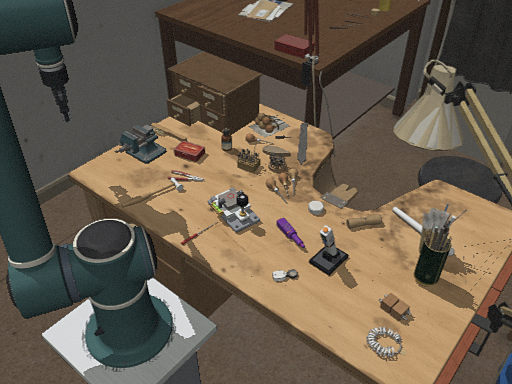

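View pics/a_top.png

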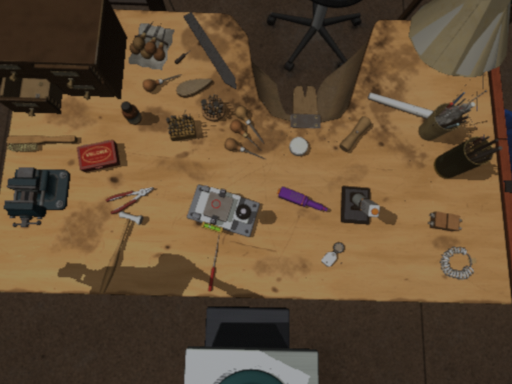

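View pics/a_wrist.png

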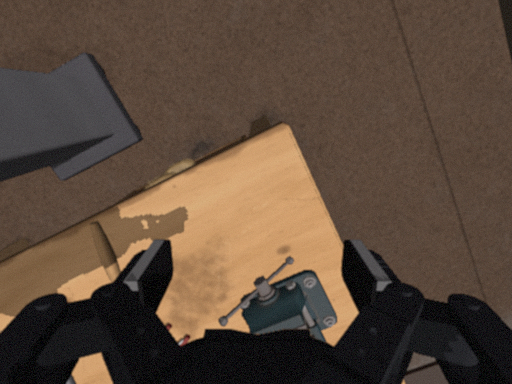

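Top view: the levelling table is at (225,208), with a black knob at (243,211) and a red ring at (216,202). The stand and pen are at (357,205), the purple decoy at (303,200), the tin at (299,146), the loupe at (334,254) and the pliers at (131,198). Next I'll take close crops.

```bash
cat > h.py <<'E'
import numpy as np, cv2
from workcell import bot
def cam(n):
    m=bot.camera_model(n); R=cv2.Rodrigues(np.array(m["rvec"]))[0]; return np.array(m["intrinsics"]),R,np.array(m["tvec"])
def ray(c,p):
    K,R,t=c; d=R.T@np.linalg.inv(K)@np.array([p[0],p[1],1.]); return -R.T@t,d/np.linalg.norm(d)
def plane(c,p,z):
    o,d=ray(c,p); return o+d*(z-o[2])/d[2]
def tri(obs):
    A=np.zeros((3,3));b=np.zeros(3);rs=[ray(c,p) for c,p in obs]
    for o,d in rs:
        M=np.eye(3)-np.outer(d,d);A+=M;b+=M@o
    X=np.linalg.solve(A,b)
    return X,[float(np.linalg.norm((np.eye(3)-np.outer(d,d))@(X-o))) for o,d in rs]
def proj(c,X):
    K,R,t=c; p=K@(R@np.array(X)+t); return p[:2]/p[2]
def snap(n,f):
    c=cam(n); im=bot.read_camera(n)[...,::-1].copy(); cv2.imwrite("pics/"+f,im); return c,im
def crop(im,x0,y0,x1,y1,s,f):
    cv2.imwrite("pics/"+f,cv2.resize(im[y0:y1,x0:x1],None,fx=s,fy=s,interpolation=cv2.INTER_CUBIC))
E
python3 - <<'E'
from h import *
s=cv2.imread("pics/a_scene.png");t=cv2.imread("pics/a_top.png")
a=cv2.resize(s[180:280,200:360],None,fx=4.9,fy=4.9,interpolation=2)
cv2.imwrite("pics/b_scene.png",a)
crop(t,180,170,390,250,3.8,"b_top.png")
ct=cam("top");cs=cam("scene")
for n,p,z in [("knob",(243,211),.102),("ring",(216,202),.058),("stand",(357,205),.01)]: print(n,plane(ct,p,z), proj(cs,plane(ct,p,z)))
E
```

```text
knob [0.47139098 0.03202592 0.102     ] [241.07692436 196.68637079]
ring [0.49800875 0.09837694 0.058     ] [230.72877756 194.02447514]
stand [ 0.50865743 -0.26152007  0.01      ] [328.68811254 257.90394947]
```

View pics/b_scene.png

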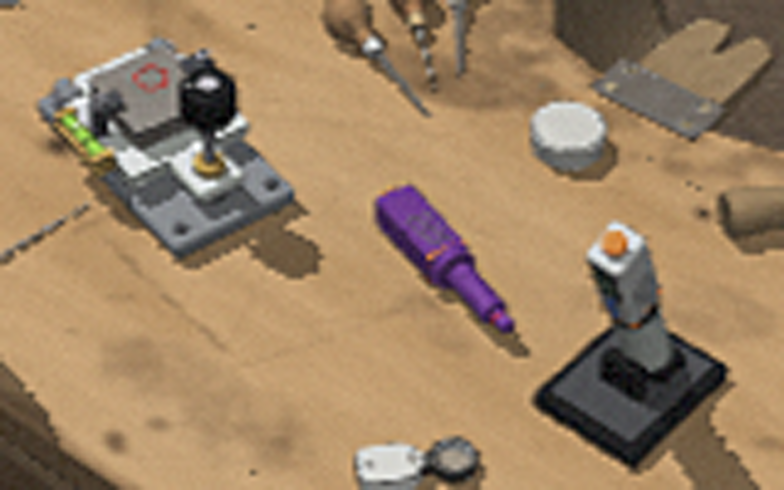

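View pics/b_top.png

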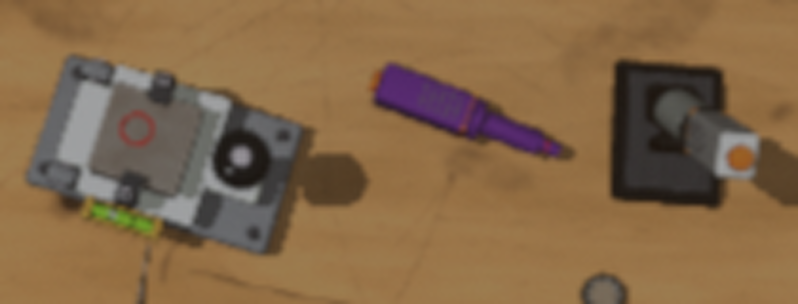

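```bash
cat >> h.py <<'E'
def tool():
    s=bot.read_state(); return cv2.Rodrigues(np.array(s["tcp_rot"]))[0],np.array(s["tool_pos"]),s
def toTool(R,p,X): return R.T@(np.array(X)-p)*100
E
python3 - <<'E'
from h import *
np.set_printoptions(precision=4,suppress=True)
R,p,s=tool(); K,Rc,t=cam("wrist")
print("tool axes\n",R); print("cam centre in tool cm",toTool(R,p,-Rc.T@t),"cam axes in tool\n",R.T@Rc.T)
print("shift to above (.44,.07,.36)",toTool(R,p,[.44,.07,.36]))
E
```

```text
tool axes
 [[-0.897   0.442  -0.0008]
 [ 0.442   0.897  -0.0015]
 [ 0.     -0.0017 -1.    ]]
cam centre in tool cm [ 7.539  -0.0654  3.1754] cam axes in tool
 [[ 0.0005 -0.9559 -0.2937]
 [ 1.      0.0006 -0.0002]
 [ 0.0003 -0.2937  0.9559]]
shift to above (.44,.07,.36) [-36.377  -41.7388   4.435 ]
```

```bash
python3 -m jog '[[[0,-41.8,-39.1,4.4,0,0,0],[0,-41.8,-39.1,4.4,0,0,0],[0,-41.8,-39.1,4.4,0,0,0],[0,-41.8,-39.1,4.4,0,0,0],[0,-41.8,-39.1,4.4,0,0,0],[0,-41.8,-39.1,4.4,0,0,0],[0,-41.8,-39.1,4.4,0,0,0],[0,-41.8,-39.1,4.4,0,0,0],[0,-41.8,-39.1,4.4,0,0,0],[0,-41.8,-39.1,4.4,0,0,0],[0,-41.8,-39.1,4.4,0,0,0],[0,-41.8,-39.1,4.4,0,0,0]]]'
python3 - <<'E'
from h import *
R,p,s=tool();c,im=snap("wrist","c_w.png");print(s["time"],p,s["q"],s["wrist_force"])
np.savez("v1.npz",K=c[0],R=c[1],t=c[2])
cv2.imwrite("pics/c_w2.png",cv2.resize(im,(800,600),interpolation=2))
E
```

```text
time: 1.65
tool_pos: [0.5001, 0.0712, 0.3606]
tcp_rot: [-0.711, -3.06, -0.001]
wrist_force: [0.3, 0.0, -0.4]
width: 0.999
1.65 [0.50010423 0.071177   0.36061517] [ 9.18382046e-02 -2.61004953e-02  2.01024200e+00  7.07259082e-04
  1.15783767e+00 -1.02261980e+00] [ 0.31325478  0.03770993 -0.42549415]
```

View pics/c_w2.png

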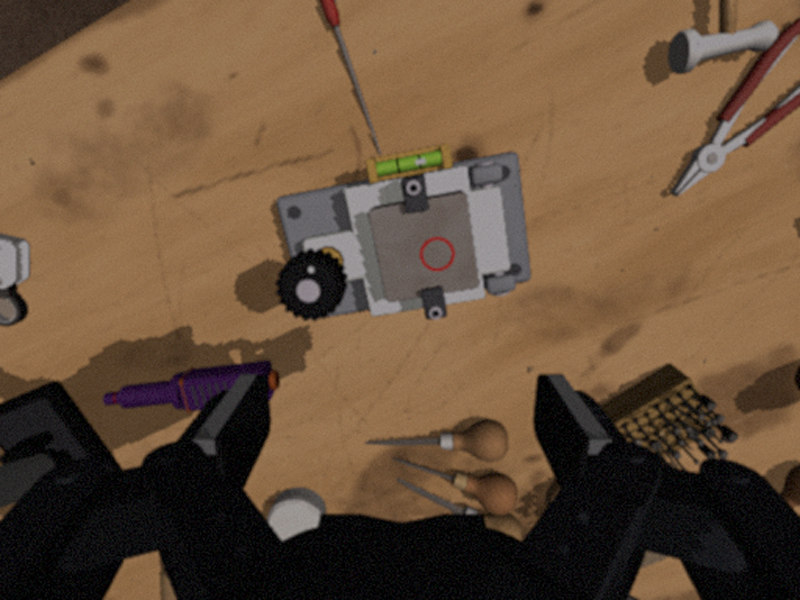

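```bash
python3 - <<'E'
from h import *
np.set_printoptions(precision=4,suppress=True)
d=np.load("v1.npz");c=(d["K"],d["R"],d["t"])
im=cv2.imread("pics/c_w.png")
def ringfind(im,roi):
    x0,y0,x1,y1=roi;h=cv2.cvtColor(im[y0:y1,x0:x1],cv2.COLOR_BGR2HSV)
    m=((h[...,0]<8)|(h[...,0]>172))&(h[...,1]>110)&(h[...,2]>60)
    ys,xs=np.where(m);return cv2.fitEllipse(np.c_[xs+x0,ys+y0].astype(np.float32)),len(xs)
print(ringfind(im,(262,145,298,180)))
g=im[150:210,170:228].max(2);m=(g<45).astype(np.uint8);print(cv2.boundingRect(m))
crop(im,160,85,350,215,4.2,"c_crop.png")
print(plane(c,(197,185),.102),plane(c,(279.7,162.6),.056))
E
```

```text
(((279.3702392578125, 162.16717529296875), (20.355438232421875, 20.626399993896484), 73.78533172607422), 153)
(7, 10, 45, 44)
[0.4708 0.0305 0.102 ] [0.494  0.0979 0.056 ]
```

View pics/c_crop.png

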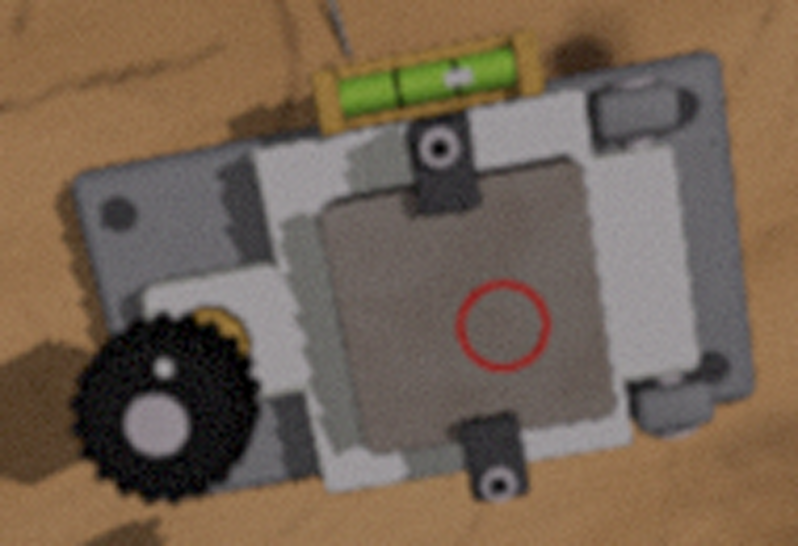

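Knob cap is at wrist px (197,186), the ring at (279.4,162.2), and the bubble sits over the right-hand line (table low at the knob end). I'll go above the knob, pre-turned counter-clockwise, and take the second view from there.

```bash
python3 -m jog '[[[0.2,0.8,-5.0,4.0,0,0,-0.18],[0.2,0.8,-5.0,4.0,0,0,-0.36],[0.2,0.8,-5.0,4.0,0,0,-0.54],[0.2,0.8,-5.0,4.0,0,0,-0.72],[0.2,0.8,-5.0,4.0,0,0,-0.9],[0.2,0.8,-5.0,4.0,0,0,-1.1],[0.2,0.8,-5.0,4.0,0,0,-1.1],[0.2,0.8,-5.0,4.0,0,0,-1.1]]]'
python3 - <<'E'
from h import *
R,p,s=tool();c,im=snap("wrist","d_w.png");print(s["time"],p,s["q"],R)
np.savez("v2.npz",K=c[0],R=c[1],t=c[2])
cv2.imwrite("pics/d_w2.png",cv2.resize(im,(800,600),interpolation=2))
E
```

```text
time: 2.7
tool_pos: [0.4711, 0.0295, 0.3208]
tcp_rot: [-0.99, 2.981, 0.0]
wrist_force: [0.1, -0.3, 1.3]
width: 0.798
2.7 [0.47106585 0.02954621 0.32077334] [ 9.82532368e-03 -5.36502486e-02  2.11502058e+00  1.07193049e-04
  1.08007940e+00 -2.20197026e+00] [[-8.01528800e-01 -5.97956155e-01  1.41991980e-04]
 [-5.97956147e-01  8.01528812e-01  9.59434829e-05]
 [-1.71180659e-04 -8.00351242e-06 -9.99999985e-01]]
```

View pics/d_w2.png

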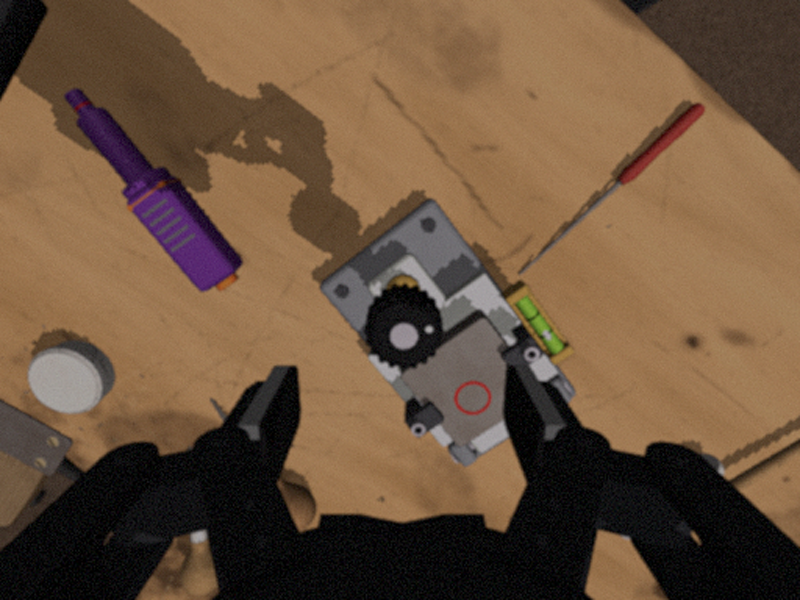

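```bash
cat >> h.py <<'E'
def loadc(f):
    d=np.load(f); return d["K"],d["R"],d["t"]
def ringfind(im,roi):
    x0,y0,x1,y1=roi;h=cv2.cvtColor(im[y0:y1,x0:x1],cv2.COLOR_BGR2HSV)
    m=((h[...,0]<8)|(h[...,0]>172))&(h[...,1]>110)&(h[...,2]>60)
    ys,xs=np.where(m);return cv2.fitEllipse(np.c_[xs+x0,ys+y0].astype(np.float32)),len(xs)
def blob(im,roi,th=90):
    x0,y0,x1,y1=roi;g=im[y0:y1,x0:x1].min(2)
    n,l,st,ce=cv2.connectedComponentsWithStats((g>th).astype(np.uint8));return [(int(st[i,4]),(ce[i]+[x0,y0]).round(2)) for i in range(1,n)]
E
python3 - <<'E'
from h import *
np.set_printoptions(precision=4,suppress=True)
a=cv2.imread("pics/c_w.png");b=cv2.imread("pics/d_w.png");c1=loadc("v1.npz");c2=loadc("v2.npz")
A=blob(a,(188,167,210,199));B=blob(b,(245,195,281,226));print(A,B)
print("ring2",ringfind(b,(285,240,320,270)))
A=max(A,key=lambda k:k[0])[1];B=max(B,key=lambda k:k[0])[1]
k=tri([(c1,A),(c2,B)]);print("cap",k)
r=tri([(c1,ringfind(a,(262,145,298,180))[0][0]),(c2,ringfind(b,(285,240,320,270))[0][0])]);print("ring",r)
R,p,s=tool();print("knob from tcp, tool cm",toTool(R,p,[*k[0][:2],.091]), "dist ring-knob",np.linalg.norm((r[0]-k[0])[:2]))
E
```

```text
[(15, array([198.47, 172.13])), (168, array([196.71, 185.67]))] [(3, array([279.67, 195.33])), (232, array([258.16, 214.67])), (19, array([274.21, 210.37])), (2, array([280. , 224.5]))]
ring2 (((302.1404113769531, 254.26126098632812), (19.800954818725586, 21.938879013061523), 83.13703155517578), 154)
cap (array([0.4709, 0.0306, 0.1035]), [1.3935768348385204e-05, 1.3935768348335414e-05])
ring (array([0.4937, 0.0978, 0.0552]), [2.3581451735613238e-05, 2.3581451735636372e-05])
knob from tcp, tool cm [-0.0494  0.1138 22.9776] dist ring-knob 0.07101945346761353
```

```bash
python3 -m jog '[[[0.2,0,0.1,3,0,0,0],[0.2,0,0.1,6,0,0,0],[0.2,0,0.1,7.1,0,0,0],[0.2,0,0.1,7.1,0,0,0],[0.8,0,0.1,7.1,0,0,0],[0.8,0,0.1,7.1,0,0,0],[0.8,0,0.1,7.1,0,0,0],[0.8,0,0.1,7.1,0,0,0],[0.8,0,0.1,7.1,0,0,0]]]' 30
python3 - <<'E'
from h import *
R,p,s=tool();c,im=snap("wrist","e_w.png");print(s["time"],p,s["width"],s["wrist_force"],s["torque"])
cv2.imwrite("pics/e_w2.png",cv2.resize(im,(800,600),interpolation=2))
E
```

```text
time: 3.88
tool_pos: [0.4709, 0.0302, 0.2513]
tcp_rot: [-0.99, 2.98, 0.003]
wrist_force: [-3.5, 4.8, 5.1]
width: 0.408
3.875 [0.47087232 0.03018397 0.25131245] 0.40797126865180317 [-3.4905203   4.77022437  5.1464403 ] [ 0.73361024  0.5967936  -0.01011012]
```

View pics/e_w2.png

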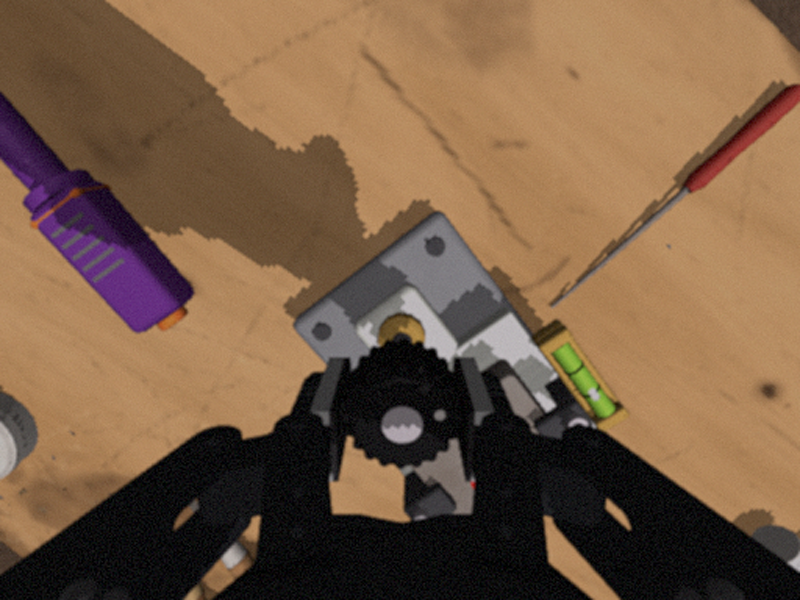

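```bash
python3 -m jog '[[[0.8,0,0,0,0,0,0.17],[0.8,0,0,0,0,0,0.34],[0.8,0,0,0,0,0,0.51],[0.8,0,0,0,0,0,0.68],[0.8,0,0,0,0,0,0.85],[0.8,0,0,0,0,0,1.02],[0.8,0,0,0,0,0,1.19],[0.8,0,0,0,0,0,1.36],[0.8,0,0,0,0,0,1.53],[0.8,0,0,0,0,0,1.7],[0.8,0,0,0,0,0,1.85],[0.8,0,0,0,0,0,2.0]]]'
python3 - <<'E'
from h import *
R,p,s=tool();c,im=snap("wrist","f_w.png");print(s["time"],p,s["q"],s["width"],s["wrist_force"],s["torque"])
cv2.imwrite("pics/f_w2.png",cv2.resize(im,(800,600),interpolation=2))
E
```

```text
time: 5.42
tool_pos: [0.4712, 0.0309, 0.2514]
tcp_rot: [-1.98, -2.438, -0.007]
wrist_force: [-1.6, 9.2, 4.7]
width: 0.411
5.425 [0.47115599 0.03094204 0.25135352] [ 0.01140775  0.03273602  2.17501696  0.00475579  0.93166755 -0.19826163] 0.411080052294556 [-1.58185652  9.18694594  4.7003255 ] [1.35668678 0.27276143 0.0437303 ]
```

View pics/f_w2.png

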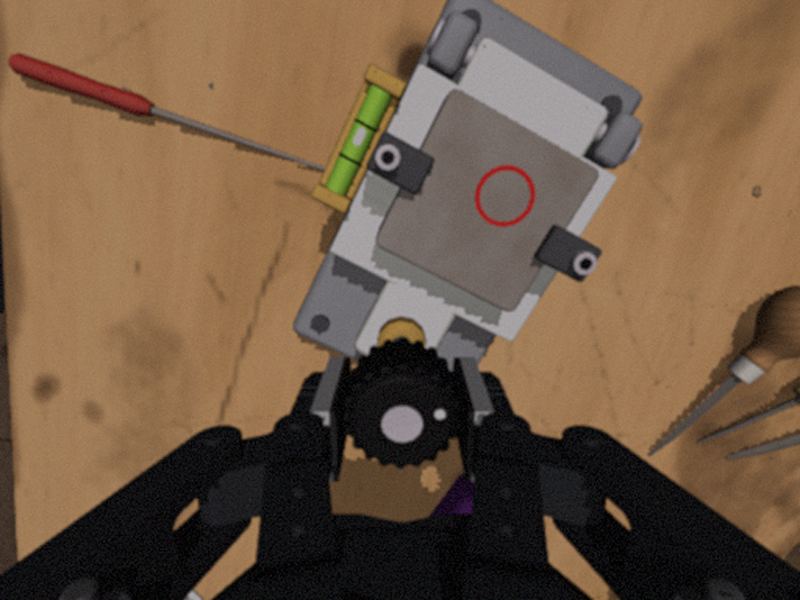

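```bash
python3 - <<'E'
from h import *
im=cv2.imread("pics/f_w.png");crop(im,195,35,270,140,5.5,"f_c.png")
b=cv2.imread("pics/e_w.png");crop(b,335,195,410,285,5.5,"f_c0.png")
a=cv2.imread("pics/c_w.png")
M=cv2.imread("pics/f_c.png");N=cv2.imread("pics/f_c0.png");H=max(M.shape[0],N.shape[0])
o=np.zeros((H,800,3),np.uint8)[:, :M.shape[1]+N.shape[1]];o[:M.shape[0],:M.shape[1]]=M;o[:N.shape[0],M.shape[1]:]=N[:,:o.shape[1]-M.shape[1]];cv2.imwrite("pics/f_cc.png",o)
E
```

```text
(no output)
```

View pics/f_cc.png

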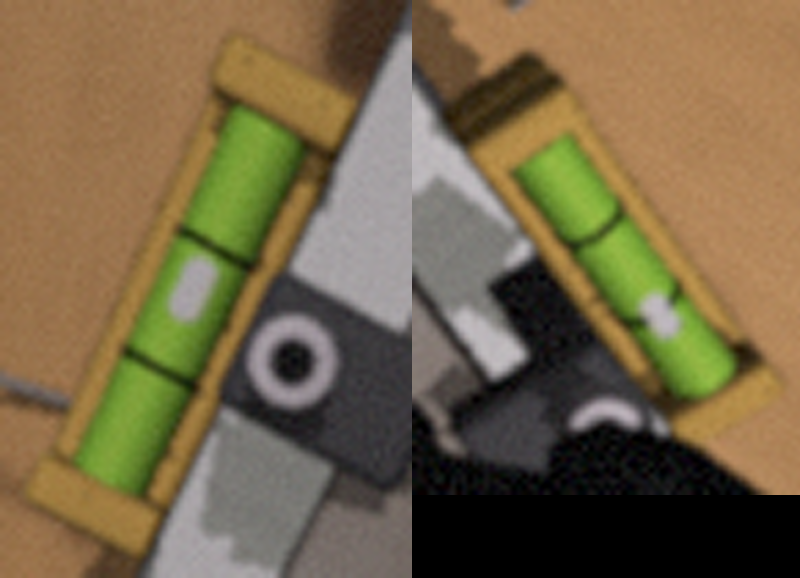

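The bubble is inside the lines but still about 0.15 of the line spacing off centre, towards the hinge. That calls for about 0.7 rad more.

```bash
python3 -m jog '[[[0.8,0,0,0,0,0,0.17],[0.8,0,0,0,0,0,0.34],[0.8,0,0,0,0,0,0.51],[0.8,0,0,0,0,0,0.65],[0.8,0,0,0,0,0,0.65],[0.2,0,0,0,0,0,0.65],[0.2,0,0,0,0,0,0.65],[0.2,0,0,0,0,0,0.65],[0.2,0,0,-5,0,0,0.65],[0.2,0,0,-10,0,0,0.65],[0.2,0,0,-12,0,0,0.65],[0.2,0,0,-12,0,0,0.65]]]'
python3 - <<'E'
from h import *
R,p,s=tool();c,im=snap("wrist","g_w.png");print(s["time"],p,s["q"],s["width"],s["wrist_force"],s["torque"],R)
np.savez("v3.npz",K=c[0],R=c[1],t=c[2])
cv2.imwrite("pics/g_w2.png",cv2.resize(im,(800,600),interpolation=2))
E
```

```text
time: 6.98
tool_pos: [0.4714, 0.0293, 0.3719]
tcp_rot: [2.648, 1.685, 0.006]
wrist_force: [-0.2, 0.1, -0.4]
width: 0.803
6.975 [0.47141054 0.02934931 0.37187832] [ 9.47251244e-03 -1.03734355e-01  2.06130974e+00 -1.07907669e-04
  1.17920867e+00  4.46754729e-01] 0.8028511624331532 [-0.17162396  0.05905664 -0.4368456 ] [-0.01223812  0.01400894  0.02129654] [[ 4.23437105e-01  9.05912738e-01  4.80930351e-03]
 [ 9.05923324e-01 -4.23441765e-01 -5.41864458e-05]
 [ 1.98737177e-03  4.37980477e-03 -9.99988434e-01]]
```

View pics/g_w2.png

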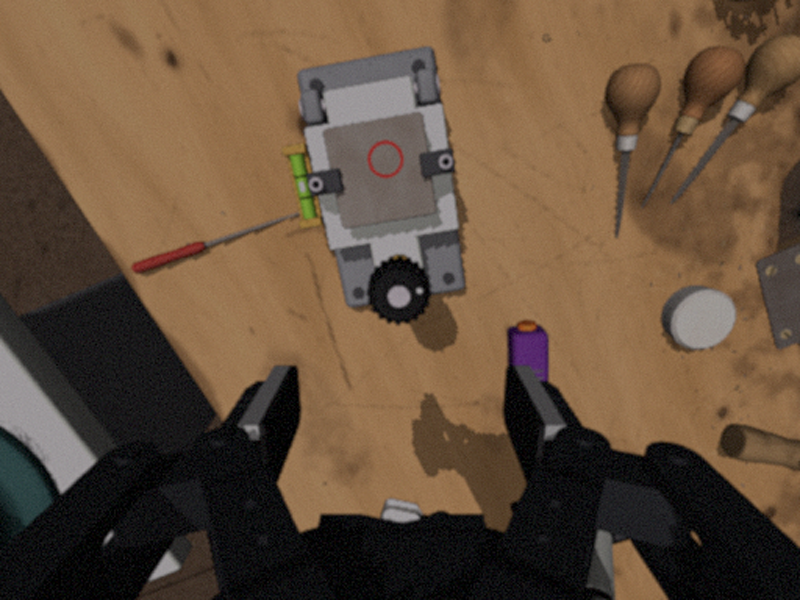

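```bash
python3 - <<'E'
from h import *
im=cv2.imread("pics/g_w.png");crop(im,170,85,225,150,9,"g_c.png")
E
```

```text
(no output)
```

View pics/g_c.png

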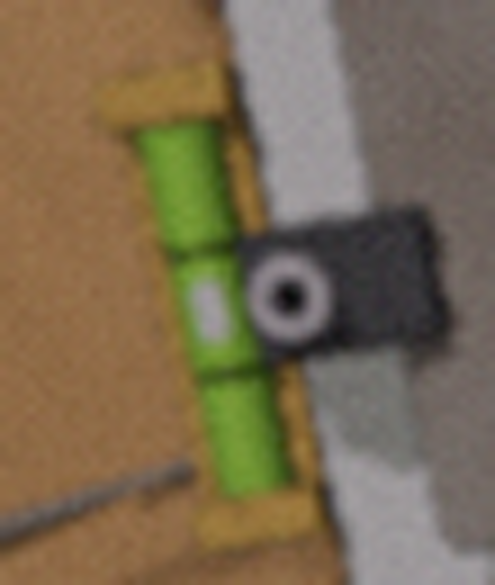

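The bubble is midway between the lines, so the table is level. Next is the tester.

```bash
python3 -m jog '[[[0,-29.4,14.7,-4.8,0,0,0],[0,-29.4,14.7,-4.8,0,0,0],[0,-29.4,14.7,-4.8,0,0,0],[0,-29.4,14.7,-4.8,0,0,0],[0,-29.4,14.7,-4.8,0,0,0],[0,-29.4,14.7,-4.8,0,0,0],[0,-29.4,14.7,-4.8,0,0,0],[0,-29.4,14.7,-4.8,0,0,0]]]'
python3 - <<'E'
from h import *
R,p,s=tool();c,im=snap("wrist","h_w.png");print(s["time"],p,s["q"],R)
np.savez("v4.npz",K=c[0],R=c[1],t=c[2])
cv2.imwrite("pics/h_w2.png",cv2.resize(im,(800,600),interpolation=2))
E
```

```text
time: 8.02
tool_pos: [0.4791, -0.2978, 0.4161]
tcp_rot: [-2.647, -1.686, 0.001]
wrist_force: [0.7, 0.7, 0.0]
width: 1.0
8.025 [ 0.47914291 -0.29778806  0.4160918 ] [-6.00440185e-01  4.87433968e-02  1.82972175e+00  7.06217725e-04
  1.26627552e+00 -1.64337475e-01] [[ 0.42260435  0.90631156 -0.00221666]
 [ 0.90631351 -0.42259955  0.00233448]
 [ 0.00117901 -0.00299555 -0.99999482]]
```

View pics/h_w2.png

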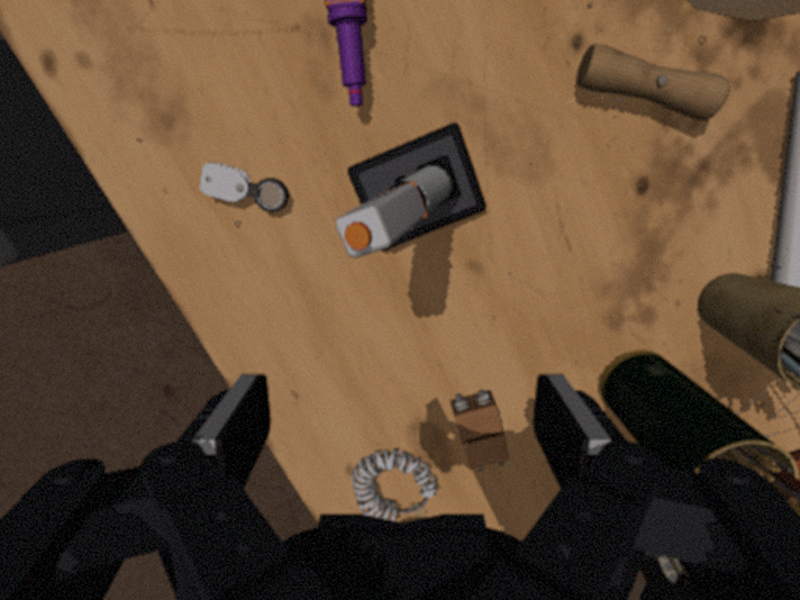

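```bash
python3 -m jog '[[[0,2,-10,0,0,0,0],[0,2,-10,0,0,0,0],[0,2,-10,0,0,0,0],[0,2,-10,0,0,0,0]]]'
python3 - <<'E'
from h import *
R,p,s=tool();c,im=snap("wrist","i_w.png");print(s["time"],p,s["q"])
np.savez("v5.npz",K=c[0],R=c[1],t=c[2])
a=cv2.imread("pics/h_w.png")
A=cv2.resize(a[70:180,205:325],None,fx=5,fy=5,interpolation=2);cv2.imwrite("pics/i_c4.png",A)
cv2.imwrite("pics/i_w2.png",cv2.resize(im,(800,600),interpolation=2))
for n,i in (("v4",a),("v5",im)):
    h=cv2.cvtColor(i,cv2.COLOR_BGR2HSV);m=((h[...,0]>5)&(h[...,0]<18)&(h[...,1]>190)&(h[...,2]>120)).astype(np.uint8)
    nn,l,st,ce=cv2.connectedComponentsWithStats(m);print(n,[(st[k].tolist(),ce[k].round(1)) for k in range(1,nn) if st[k,4]>5])
E
```

```text
time: 8.57
tool_pos: [0.3976, -0.2379, 0.4181]
tcp_rot: [2.648, 1.688, 0.001]
wrist_force: [-0.5, 0.3, 0.2]
width: 1.002
8.575 [ 0.39761955 -0.2378891   0.41808176] [-5.92956757e-01 -1.55243162e-01  2.01975538e+00  9.84983261e-05
  1.27537385e+00 -1.57579851e-01]
v4 [([222, 143, 14, 16, 119], array([228.6, 150.7]))]
v5 [([339, 169, 7, 12, 30], array([341.2, 174.9])), ([347, 171, 7, 10, 17], array([350.7, 176.2]))]
```

View pics/i_w2.png

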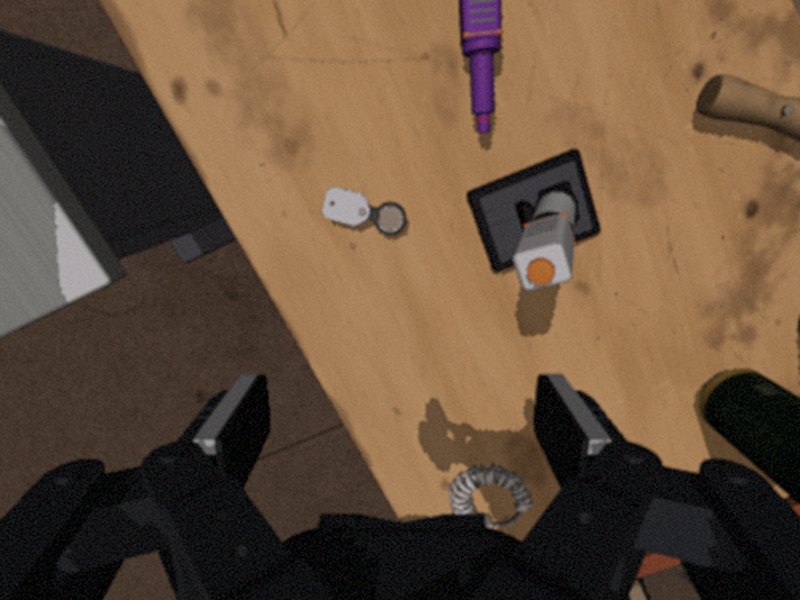

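View pics/i_c4.png

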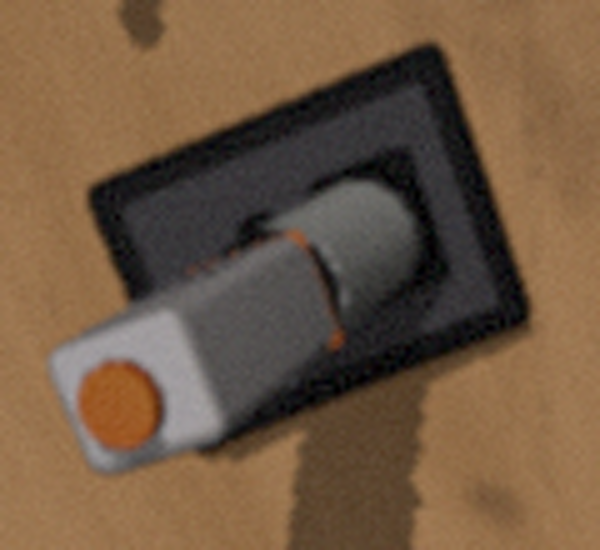

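```bash
python3 - <<'E'
from h import *
a=cv2.imread("pics/i_w.png")
cv2.imwrite("pics/i_c5.png",cv2.resize(a[90:195,290:395],None,fx=5.5,fy=5.5,interpolation=2))
s=cv2.imread("pics/a_scene.png")
cv2.imwrite("pics/i_cs.png",cv2.resize(s[215:280,300:360],None,fx=8,fy=8,interpolation=2))
E
```

```text
(no output)
```

View pics/i_c5.png

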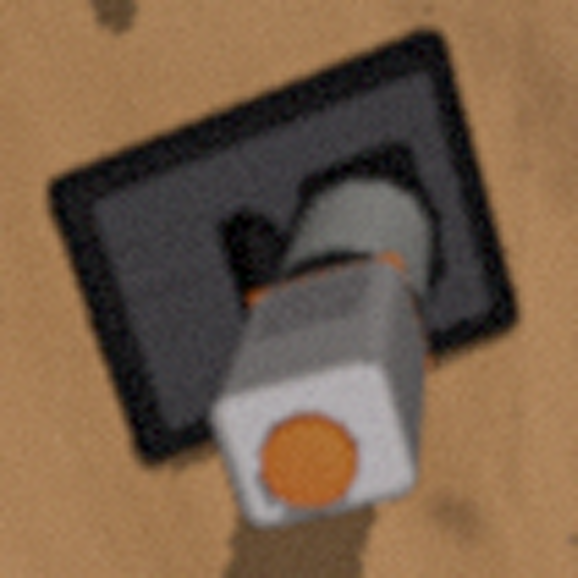

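View pics/i_cs.png

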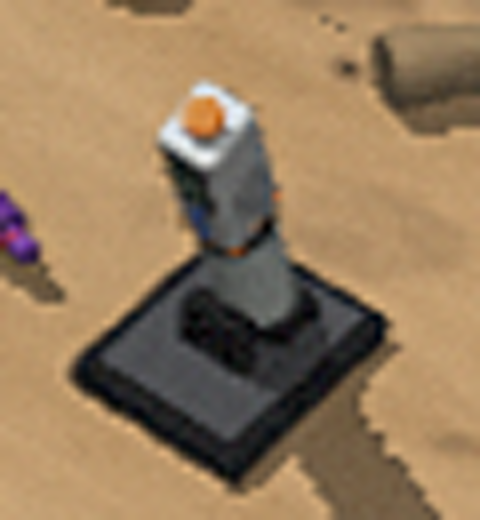

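```bash
python3 - <<'E'
from h import *
np.set_printoptions(precision=4,suppress=True)
c4=loadc("v4.npz");c5=loadc("v5.npz")
f4=lambda q:(205+(q[0]+.5)/5-.5,70+(q[1]+.5)/5-.5); f5=lambda q:(290+(q[0]+.5)/5.5-.5,90+(q[1]+.5)/5.5-.5)
P={"t1":((50,355),(215,412)),"t2":((175,310),(375,365)),"t3":((222,435),(413,480)),"t4":((100,470),(258,525)),
"btn":((119,405),(309,460)),"b1":((200,270),(250,297)),"b2":((297,237),(395,262)),"b3":((337,340),(430,360)),
"s1":((92,190),(52,188)),"s2":((432,45),(435,35)),"s3":((530,320),(515,322))}
X={}
for k,(u,v) in P.items():
    X[k],e=tri([(c4,f4(u)),(c5,f5(v))]);print(k,X[k],"res mm %.1f"%(e[0]*1e3))
for z in (0,.01): print("stand edges",z,[(plane(c5,f5(P[k][1]),z)) for k in("s1","s2","s3")])
top=(X["t1"]+X["t2"]+X["t3"]+X["t4"])/4;print("top",top)
for a,b in(("t1","b1"),("t2","b2"),("t3","b3")):
    d=X[a]-X[b];print(a,np.linalg.norm(d),d/np.linalg.norm(d),np.degrees(np.arccos(d[2]/np.linalg.norm(d))))
for a,b in(("s1","s2"),("s2","s3"),("t1","t2"),("t2","t3"),("t4","t3"),("t1","t4")):
    d=X[b]-X[a];print(a,b,np.linalg.norm(d),d/np.linalg.norm(d),"yaw",np.degrees(np.arctan2(d[1],d[0])))
# scene check of button
print(proj(cam("scene"),X["btn"]),"seen ~",(300+205/8,215+118/8)); print(proj(cam("top"),X["btn"]))
E
```

```text
t1 [ 0.4629 -0.2455  0.1404] res mm 0.7
t2 [ 0.4862 -0.2468  0.1481] res mm 0.3
t3 [ 0.485  -0.2674  0.148 ] res mm 0.9
t4 [ 0.4622 -0.266   0.1412] res mm 0.1
btn [ 0.4716 -0.2563  0.1497] res mm 0.1
b1 [ 0.4867 -0.2472  0.0734] res mm 0.9
b2 [ 0.5085 -0.2478  0.0942] res mm 0.1
b3 [ 0.508  -0.2685  0.0943] res mm 0.8
s1 [ 0.4657 -0.2211  0.0048] res mm 0.4
s2 [ 0.5564 -0.2257  0.0094] res mm 0.3
s3 [ 0.5541 -0.2974  0.0054] res mm 0.1
stand edges 0 [array([ 0.466 , -0.2221,  0.    ]), array([ 0.5594, -0.2274,  0.    ]), array([ 0.5559, -0.2991,  0.    ])]
stand edges 0.01 [array([ 0.465 , -0.2207,  0.01  ]), array([ 0.5561, -0.2259,  0.01  ]), array([ 0.5526, -0.2958,  0.01  ])]
top [ 0.4741 -0.2564  0.1444]
t1 0.07115812270668469 [-0.3337  0.025   0.9423] 19.552613166961148
t2 0.058300574185029284 [-0.3833  0.0175  0.9235] 22.56399152325363
t3 0.05844898520742754 [-0.3939  0.0184  0.919 ] 23.223086505195425
s1 s2 0.0909300787082058 [ 0.9974 -0.0507  0.0507] yaw -2.909005252790853
s2 s3 0.07183065025370496 [-0.0326 -0.9979 -0.0565] yaw -91.87347791715447
t1 t2 0.02453604176069844 [ 0.9486 -0.0545  0.3117] yaw -3.2874841990070864
t2 t3 0.020649460460926757 [-0.0577 -0.9983 -0.0023] yaw -93.31007011959458
t4 t3 0.023883084222065653 [ 0.9564 -0.0603  0.2859] yaw -3.6066688374146545
t1 t4 0.02054066758347309 [-0.0369 -0.9986  0.0375] yaw -92.11493085949826
[324.4125 229.2203] seen ~ (325.625, 229.75)
[374.6759 211.4355]
```

```bash
python3 - <<'E'
from h import *
np.set_printoptions(precision=4,suppress=True)
from scipy.spatial.transform import Rotation as Ro
yaw=np.radians(-3);th=np.radians(22)
xs=np.array([np.cos(yaw),np.sin(yaw),0]);d=-np.sin(th)*xs+np.cos(th)*np.array([0,0,1])
top=np.array([.4741,-.2564,.1450]);g=top-.034*d
z=-d;y=-np.array([-np.sin(yaw),np.cos(yaw),0]);x=np.cross(y,z);T=np.c_[x,y,z]
R,p,s=tool();print(g,T,np.linalg.det(T))
print("rotvec",Ro.from_matrix(R.T@T).as_rotvec())
for k in(.24,.155): print(k,toTool(R,p,g+k*d),g+k*d)
np.savez("pen.npz",g=g,d=d,T=T)
E
```

```text
[ 0.4868 -0.2571  0.1135] [[ 0.9259 -0.0523  0.3741]
 [-0.0485 -0.9986 -0.0196]
 [ 0.3746 -0.     -0.9272]] 1.0
rotvec [-0.2264  0.3368  1.1723]
0.24 [-1.3085  0.4995  8.2141] [ 0.397  -0.2524  0.336 ]
0.155 [-0.1162  3.4405 16.0994] [ 0.4288 -0.254   0.2572]
```

```bash
python3 -m jog '[[[0.3,0,0,0,-0.032,0.048,0.167],[0.3,0,0,0,-0.065,0.096,0.335],[0.3,0,0,0,-0.097,0.144,0.502],[0.3,0,0,0,-0.129,0.192,0.67],[0.3,0,0,0,-0.162,0.24,0.837],[0.3,0,0,0,-0.194,0.289,1.005],[0.3,-0.6,0.2,4,-0.2264,0.3368,1.1723],[0.3,-1.3,0.5,8.2,-0.2264,0.3368,1.1723],[0.3,-1.3,0.5,8.2,-0.2264,0.3368,1.1723],[0.3,-1.3,0.5,8.2,-0.2264,0.3368,1.1723],[0.3,-1.3,0.5,8.2,-0.2264,0.3368,1.1723]]]'
python3 - <<'E'
from h import *
np.set_printoptions(precision=4,suppress=True)
R,p,s=tool();c,im=snap("wrist","j_w.png");print(s["time"],p,s["q"],R,s["width"])
d=np.load("pen.npz");print("grip in tool",toTool(R,p,d["g"]),"pen axis in tool",R.T@d["d"])
np.savez("v6.npz",K=c[0],R=c[1],t=c[2])
cv2.imwrite("pics/j_w2.png",cv2.resize(im,(800,600),interpolation=2))
E
```

```text
time: 10.0
tool_pos: [0.3974, -0.2532, 0.3382]
tcp_rot: [3.071, -0.081, 0.6]
wrist_force: [0.2, -1.0, 0.4]
width: 0.699
10.0 [ 0.3974 -0.2532  0.3382] [-0.7046 -0.1778  2.2155  0.3169  0.816   0.7346] [[ 0.9252 -0.0533  0.3758]
 [-0.0488 -0.9986 -0.0215]
 [ 0.3764  0.0016 -0.9265]] 0.6992230238992286
grip in tool [-0.1616 -0.1262 24.1857] pen axis in tool [ 0.0019  0.0018 -1.    ]
```

View pics/j_w2.png

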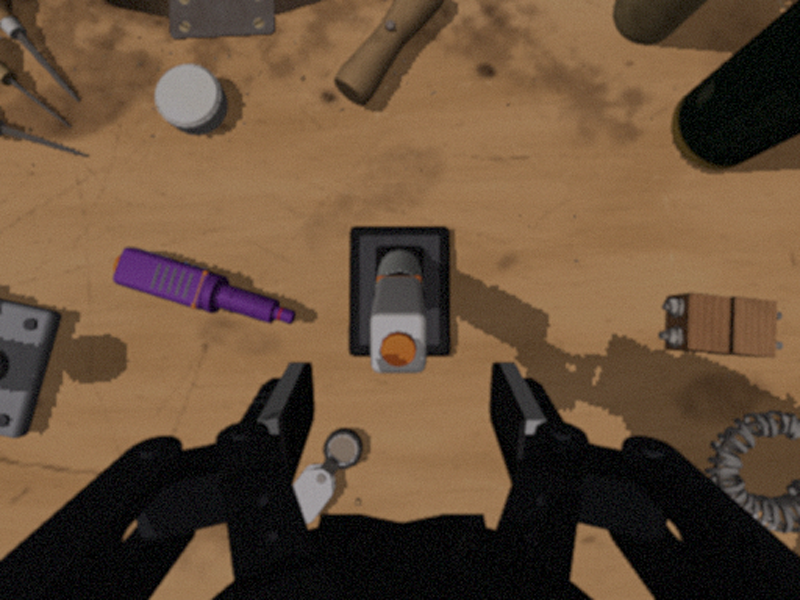

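```bash
python3 - <<'E'
from h import *
c=loadc("v6.npz");d=np.load("pen.npz")
for n,X in(("btn",d["g"]+.040*d["d"]),("btn tri",[.4716,-.2563,.1497])): print(n,proj(c,X)*1.5625)
a=cv2.imread("pics/j_w.png");h=cv2.cvtColor(a,cv2.COLOR_BGR2HSV)[200:245,235:280];m=(h[...,0]<18)&(h[...,1]>180)&(h[...,2]>110)
ys,xs=np.where(m);print("seen",(xs.mean()+235)*1.5625,(ys.mean()+200)*1.5625)
E
```

```text
btn [397.19484645 348.20936331]
btn tri [397.28581778 348.76275577]
seen 397.77855431309905 348.8218849840256
```

```bash
python3 -m jog '[[[0.3,-0.1,-0.1,3,0,0,0],[0.3,-0.15,-0.12,6,0,0,0],[0.3,-0.15,-0.12,8.6,0,0,0],[0.3,-0.15,-0.12,8.6,0,0,0],[0.3,-0.15,-0.12,8.6,0,0,0],[0.9,-0.15,-0.12,8.6,0,0,0],[0.9,-0.15,-0.12,8.6,0,0,0],[0.9,-0.15,-0.12,8.6,0,0,0],[0.9,-0.15,-0.12,8.6,0,0,0],[0.9,-0.15,-0.12,8.6,0,0,0]]]' 40
python3 - <<'E'
from h import *
np.set_printoptions(precision=4,suppress=True)
R,p,s=tool();c,im=snap("wrist","k_w.png");print(s["time"],p,s["width"],s["wrist_force"],s["torque"])
d=np.load("pen.npz");print("grip in tool",toTool(R,p,d["g"]),"pen axis in tool",R.T@d["d"])
cv2.imwrite("pics/k_w2.png",cv2.resize(im,(800,600),interpolation=2))
E
```

```text
time: 11.3
tool_pos: [0.4272, -0.2533, 0.2566]
tcp_rot: [3.072, -0.082, 0.598]
wrist_force: [-4.0, 0.7, 6.4]
width: 0.276
11.3 [ 0.4272 -0.2533  0.2566] 0.275778835274697 [-4.0175  0.6926  6.4135] [0.1842 0.3628 0.0292]
grip in tool [ 0.1703  0.0521 15.5115] pen axis in tool [ 0.0002  0.0007 -1.    ]
```

View pics/k_w2.png

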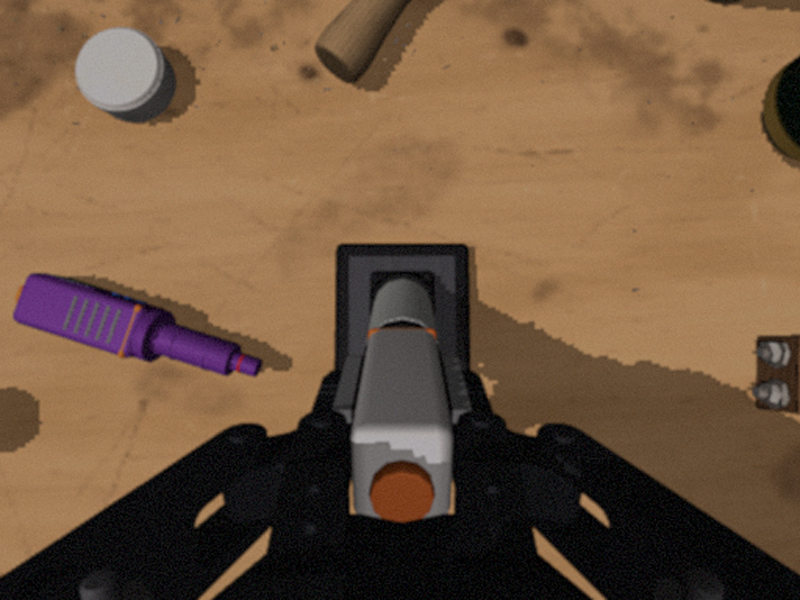

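```bash
python3 -m jog '[[[0.9,0,0,-0.6,0,0,0],[0.9,0,0,-1.6,0,0,0],[0.9,0,0,-2.8,0,0,0],[0.9,0,0,-4,0,0,0],[0.9,0,0,-5.2,0,0,0],[0.9,0,0,-6.4,0,0,0],[0.9,0,0,-7.6,0,0,0],[0.9,0,0,-9,0,0,0],[0.9,0,0,-11,0,0,0],[0.9,0,0,-12,0,0,0],[0.9,0,0,-12,0,0,0]]]'
python3 - <<'E'
from h import *
np.set_printoptions(precision=4,suppress=True)
R,p,s=tool();c,im=snap("wrist","l_w.png");print(s["time"],p,s["q"],s["width"],s["wrist_force"],s["torque"]);print(R)
np.savez("v7.npz",K=c[0],R=c[1],t=c[2])
cv2.imwrite("pics/l_w2.png",cv2.resize(im,(800,600),interpolation=2))
snap("scene","l_s.png")
E
```

```text
time: 12.72
tool_pos: [0.3823, -0.2509, 0.3678]
tcp_rot: [3.072, -0.083, 0.598]
wrist_force: [-0.8, 0.1, -1.7]
width: 0.276
12.725 [ 0.3823 -0.2509  0.3678] [-0.7243 -0.2374  2.2049  0.3039  0.8898  0.7419] 0.2761159903233776 [-0.8487  0.0702 -1.7453] [ 0.0024  0.2401 -0.0491]
[[ 0.9257 -0.0539  0.3744]
 [-0.0497 -0.9985 -0.0208]
 [ 0.375   0.0007 -0.927 ]]
```

View pics/l_w2.png

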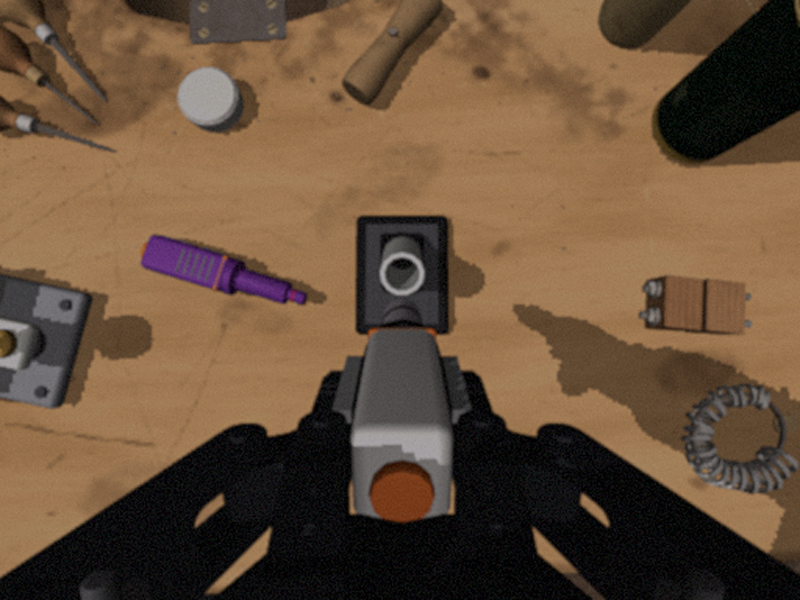

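View pics/l_s.png

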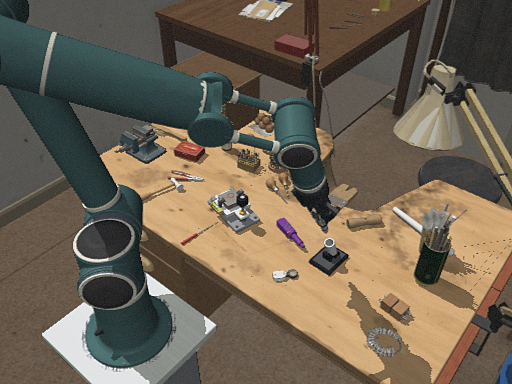

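```bash
python3 - <<'E'
from h import *
from scipy.spatial.transform import Rotation as Ro
np.set_printoptions(precision=4,suppress=True)
a=cv2.imread("pics/g_w.png");c3=loadc("v3.npz");e=ringfind(a,(232,85,262,118));print("ring px",e)
r=plane(c3,e[0][0],.058);print("ring",r)
# knob cap check in v3
b=max(blob(a,(245,178,262,200)),key=lambda k:k[0]);print("cap",plane(c3,b[1],.1035))
R,p,s=tool();c7=loadc("v7.npz")
for zz in(15.5,19.3,23.5,24.9): print(zz,proj(c7,p+R@np.array([.17,.05,zz])/100)*1.5625)
yaw=np.radians(-3);x=np.array([np.cos(yaw),np.sin(yaw),0]);y=np.array([np.sin(yaw),-np.cos(yaw),0]);T=np.c_[x,y,[0,0,-1]]
print("rotvec",Ro.from_matrix(R.T@T).as_rotvec())
tip=np.array([.17,.05,24.9])/100
for h in(.10,.04): 
    P=np.array([r[0],r[1],.058+h])-T@tip;print(P,toTool(R,p,P))
E
```

```text
ring px (((246.2698516845703, 101.49552917480469), (21.14946937561035, 22.13564109802246), 172.18576049804688), 151)
ring [0.494  0.0989 0.058 ]
cap [0.4709 0.0305 0.1035]
15.5 [399.4054 401.7399]
19.3 [399.6474 351.1975]
23.5 [399.8207 314.981 ]
24.9 [399.8651 305.7085]
rotvec [-0.0008 -0.3822 -0.0015]
[0.4924 0.0994 0.407 ] [  9.9778 -35.5416  -0.338 ]
[0.4924 0.0994 0.347 ] [  7.7402 -35.5354   5.2291]
```

```bash
python3 -m jog '[[[0.9,0.5,-1,-1.5,0,-0.08,0],[0.9,2,-5,-2,0,-0.16,0],[0.9,4,-10,-2,0,-0.24,0],[0.9,6,-15,-1.5,0,-0.32,0],[0.9,7.5,-20,-1.2,0,-0.382,0],[0.9,9,-25,-0.8,0,-0.382,0],[0.9,9.5,-30,-0.5,0,-0.382,0],[0.9,10,-33.5,-0.3,0,-0.382,0],[0.9,10,-35.5,-0.3,0,-0.382,0],[0.9,10,-35.5,-0.3,0,-0.382,0],[0.9,10,-35.5,-0.3,0,-0.382,0],[0.9,10,-35.5,-0.3,0,-0.382,0]]]'
python3 - <<'E'
from h import *
np.set_printoptions(precision=4,suppress=True)
R,p,s=tool();c,im=snap("wrist","m_w.png");print(s["time"],p,s["q"],s["width"],s["wrist_force"],s["torque"]);print(R)
np.savez("v8.npz",K=c[0],R=c[1],t=c[2])
cv2.imwrite("pics/m_w2.png",cv2.resize(im,(800,600),interpolation=2))
E
```

```text
time: 14.32
tool_pos: [0.4927, 0.0982, 0.4067]
tcp_rot: [-3.14, 0.086, -0.0]
wrist_force: [0.7, -0.1, -1.4]
width: 0.274
14.325 [0.4927 0.0982 0.4067] [ 0.1469 -0.0675  1.9623  0.0004  1.2466  1.7723] 0.2740353826377896 [ 0.6597 -0.1403 -1.3719] [ 0.0037 -0.0385 -0.0231]
[[ 0.9985 -0.0547  0.0002]
 [-0.0547 -0.9985  0.0004]
 [ 0.0001 -0.0004 -1.    ]]
```

View pics/m_w2.png

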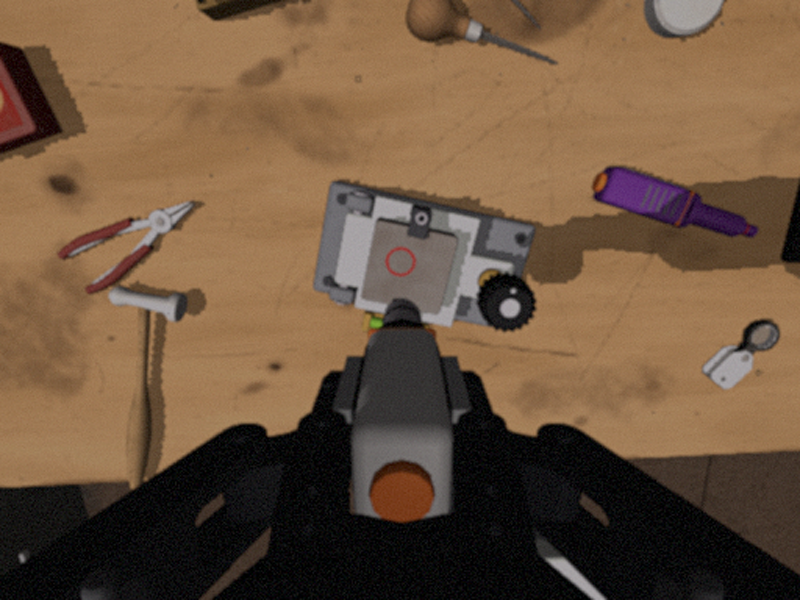

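```bash
python3 -m jog '[[[0.9,0,-0.1,4,0,0,0],[0.9,0,-0.1,7,0,0,0],[0.9,0,-0.1,8,0,0,0],[0.9,0,-0.1,8,0,0,0],[0.9,0,-0.1,8,0,0,0]]]'
python3 - <<'E'
from h import *
np.set_printoptions(precision=4,suppress=True)
R,p,s=tool();c,im=snap("wrist","n_w.png");print(s["time"],p,s["wrist_force"])
np.savez("v9.npz",K=c[0],R=c[1],t=c[2],Rt=R,p=p)
crop(im,200,120,320,220,6.5,"n_c.png")
c,sc=snap("scene","n_s.png");crop(sc,190,120,290,240,5,"n_sc.png")
c,sc=snap("top","n_t.png")
for zz in(15.5,18.9,19.3,23.5,24.9): X=p+R@np.array([.17,.05,zz])/100;print(zz,proj(loadc("v9.npz"),X),proj(cam("scene"),X))
E
```

```text
time: 15.0
tool_pos: [0.4937, 0.0999, 0.3286]
tcp_rot: [-3.139, 0.085, -0.005]
wrist_force: [0.4, 0.0, -0.8]
width: 0.275
15.0 [0.4937 0.0999 0.3286] [ 0.4454  0.0252 -0.7803]
15.5 [256.7353 257.4254] [228.7408 164.6347]
18.9 [256.7509 227.3836] [229.137  173.6222]
19.3 [256.7524 224.58  ] [229.1829 174.662 ]
23.5 [256.7646 201.1389] [229.6547 185.3631]
24.9 [256.7677 195.1499] [229.8082 188.8447]
```

View pics/n_c.png

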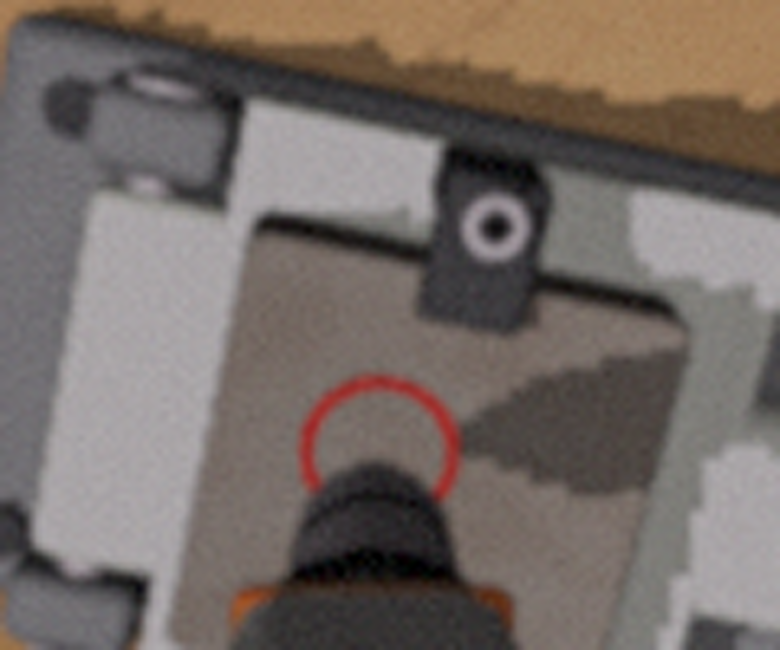

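View pics/n_sc.png

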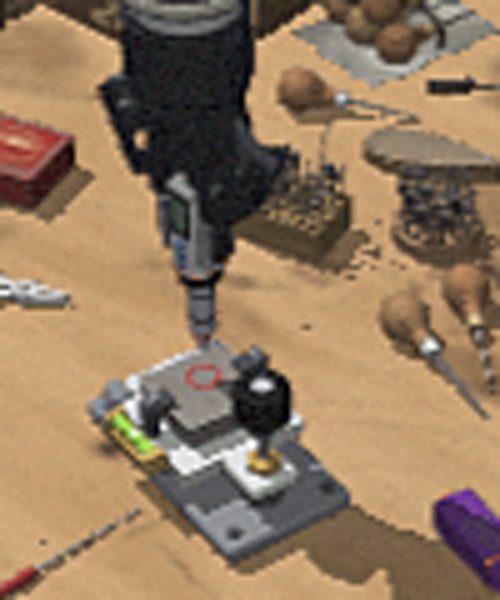

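```bash
python3 - <<'E'
from h import *
np.set_printoptions(precision=4,suppress=True)
c=loadc("v9.npz");im=cv2.imread("pics/n_w.png");e=ringfind(im,(240,170,276,198));print(e)
print("ring v9",plane(c,e[0][0],.058))
a=cv2.imread("pics/m_w.png");e=ringfind(a,(240,152,275,182));print(e[0][0],"ring v8",plane(loadc("v8.npz"),e[0][0],.058))
t=cv2.imread("pics/a_top.png");e=ringfind(t,(205,192,228,212));print("ring top",plane(cam("top"),e[0][0],.056))
R,p,s=tool();print(p,"tip", p+R@np.array([.17,.10,24.9])/100,"tool rel of ring",toTool(R,p,[.494,.0985,.058]))
E
```

```text
(((257.92529296875, 189.01805114746094), (21.38433265686035, 22.987165451049805), 92.1217269897461), 119)
ring v9 [0.4945 0.0987 0.058 ]
(255.9051055908203, 167.09593200683594) ring v8 [0.4942 0.0988 0.058 ]
ring top [0.4949 0.0993 0.056 ]
[0.4935 0.1001 0.3285] tip [0.4959 0.0992 0.0795] tool rel of ring [-0.0249  0.186  27.0474]
```

```bash
python3 - <<'E'
from h import *
np.set_printoptions(precision=2,suppress=True)
d=np.load("v9.npz");c=loadc("v9.npz");R=d["Rt"];p=d["p"]
for n,v in(("nose edge",(.67,.1,24.9)),("barrel edge",(1.07,.1,23.5)),("nose@line",(.67,.1,24.0)),("collar edge",(1.62,.1,19.3)),("nose L",(.17,-.4,24.9)),("nose R",(.17,.6,24.9)),("barL",(.17,-.8,23.5)),("barR",(.17,1.0,23.5))): print(n,proj(c,p+R@np.array(v)/100))
im=cv2.imread("pics/n_w.png").astype(int)
print(np.c_[np.arange(182,215),im[182:215,256:260].mean(1)])
im=cv2.imread("pics/n_w.png");cv2.imwrite("pics/n_c2.png",cv2.resize(cv2.convertScaleAbs(im[180:220,238:280],alpha=3,beta=0),None,fx=14,fy=14,interpolation=2))
E
```

```text
nose edge [257.41 189.11]
barrel edge [257.45 189.6 ]
nose@line [257.43 192.67]
collar edge [257.61 202.05]
nose L [251.07 195.15]
nose R [263.73 195.15]
barL [245.34 201.13]
barR [269.53 201.14]
[[182.   100.   106.25 116.25]
 [183.    99.25 106.   116.5 ]
 [184.   100.75 106.25 119.  ]
 [185.   101.25 107.25 117.5 ]
 [186.   101.5  107.75 118.75]
 [187.   103.75 109.   120.5 ]
 [188.   104.   110.   121.5 ]
 [189.    99.25 104.5  118.  ]
 [190.    87.    92.75 101.5 ]
 [191.    62.25  63.75  70.25]
 [192.    43.    42.    45.25]
 [193.    39.75  38.    39.25]
 [194.    39.    36.    39.75]
 [195.    31.75  29.    31.5 ]
 [196.    19.75  20.25  22.25]
 [197.    35.75  34.75  34.75]
 [198.    38.    36.25  39.5 ]
 [199.    42.5   39.5   43.  ]
 [200.    43.    41.25  44.25]
 [201.    41.75  40.75  42.  ]
 [202.    41.    40.    42.25]
 [203.    39.    37.    39.75]
 [204.    24.75  22.    25.  ]
 [205.     9.5    9.25   9.5 ]
 [206.     7.5    8.5    5.75]
 [207.    12.5   11.75  12.  ]
 [208.    17.75  20.    21.75]
 [209.    20.5   27.75  39.  ]
 [210.    34.    42.    56.75]
 [211.    44.    50.    60.5 ]
 [212.    52.75  52.5   56.25]
 [213.    52.75  51.75  54.5 ]
 [214.    50.75  52.    54.  ]]
```

View pics/n_c2.png

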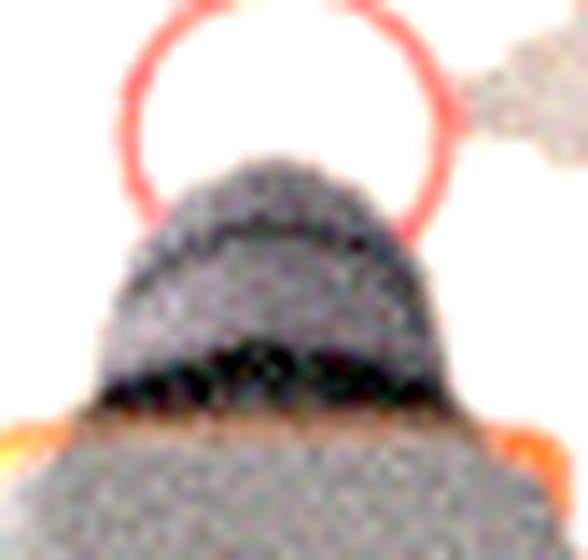

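```bash
python3 -m jog '[[[0.9,0,0,0.9,0,0,0],[0.9,0,0,1.4,0,0,0],[0.9,0,0,1.8,0,0,0],[0.9,0,0,1.8,0,0,0],[0.9,0,0,1.8,0,0,0],[0.9,0,0,1.8,0,0,0]]]'
python3 - <<'E'
from h import *
np.set_printoptions(precision=4,suppress=True)
F=[];Z=[]
for i in range(5):
    c,im=snap("wrist","o_w.png");R,p,s=tool();F.append(s["wrist_force"]);Z.append(p)
print(s["time"],np.mean(Z,0),np.mean(F,0),np.std(F,0))
c,sc=snap("scene","o_s.png");crop(sc,190,150,270,230,7,"o_sc.png");crop(im,200,120,320,220,6.5,"o_c.png")
E
```

```text
time: 15.9
tool_pos: [0.4931, 0.1, 0.3093]
tcp_rot: [-3.14, 0.084, -0.002]
wrist_force: [1.0, 0.1, -1.0]
width: 0.279
16.15 [0.493  0.1    0.3092] [ 0.1389  0.3688 -1.2815] [0.4888 0.2069 0.4543]
```

View pics/o_sc.png

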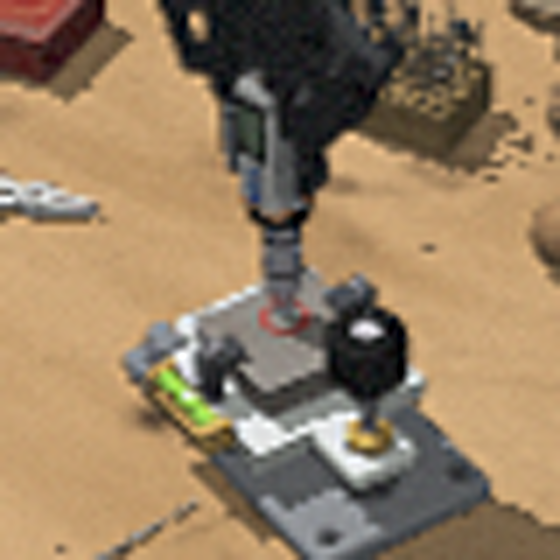

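View pics/o_c.png

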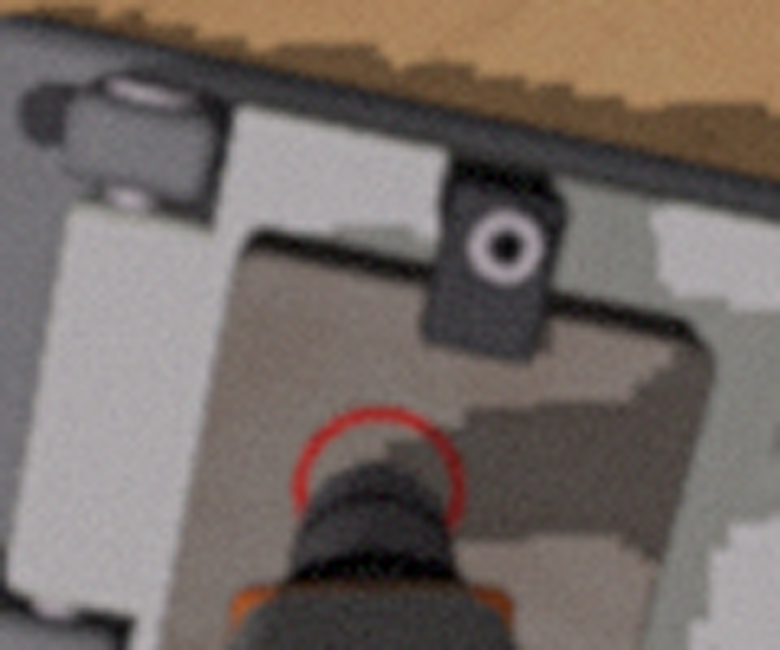

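```bash
python3 -m jog '[[[0.9,0,0,0.15,0,0,0],[0.9,0,0,0.3,0,0,0],[0.9,0,0,0.4,0,0,0],[0.9,0,0,0.4,0,0,0],[0.9,0,0,0.4,0,0,0]]]'
cat > f.py <<'E'
from h import *
np.set_printoptions(precision=4,suppress=True)
F=[];Z=[]
for i in range(12):
    c,im=snap("wrist","o_tmp.png");R,p,s=tool();F.append(s["wrist_force"]);Z.append(p)
print(s["time"],np.mean(Z,0),np.mean(F,0),np.std(F,0),s["width"])
E
python3 f.py
```

```text
time: 16.82
tool_pos: [0.4929, 0.1, 0.3051]
tcp_rot: [-3.14, 0.084, -0.001]
wrist_force: [-0.1, 0.3, -0.2]
width: 0.276
17.425 [0.4929 0.1    0.3051] [-0.5282 -0.0837 -0.0497] [0.3513 0.4387 0.7562] 0.2785023563045815
```

```bash
python3 -m jog '[[[0.9,0,0,0.1,0,0,0],[0.9,0,0,0.2,0,0,0],[0.9,0,0,0.3,0,0,0],[0.9,0,0,0.4,0,0,0],[0.9,0,0,0.4,0,0,0]]]'
python3 f.py; python3 - <<'E'
from h import *
c,sc=snap("scene","p_s.png");crop(sc,205,165,255,215,11,"p_sc.png");crop(sc,205,165,255,215,11,"p_sc.png")
c,im=snap("wrist","p_w.png");crop(im,200,120,320,220,6.5,"p_c.png")
E
```

```text
time: 18.05
tool_pos: [0.493, 0.1, 0.3011]
tcp_rot: [-3.14, 0.084, -0.001]
wrist_force: [-0.9, -0.1, 1.4]
width: 0.275
18.65 [0.493  0.1    0.3011] [-0.1539  0.2748  1.2166] [0.3565 0.4545 0.4759] 0.2725734971654992
```

View pics/p_sc.png

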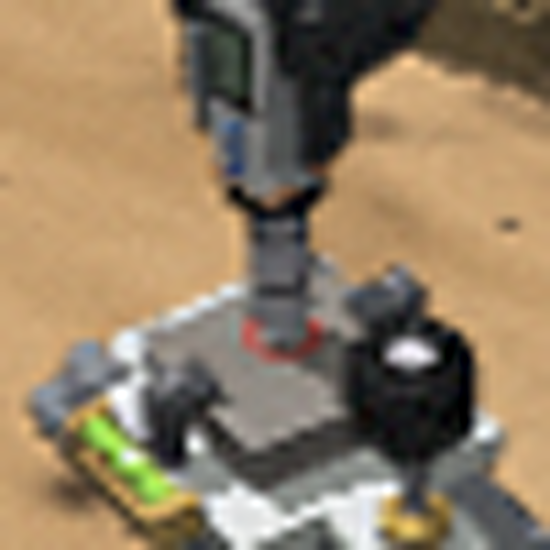

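View pics/p_c.png

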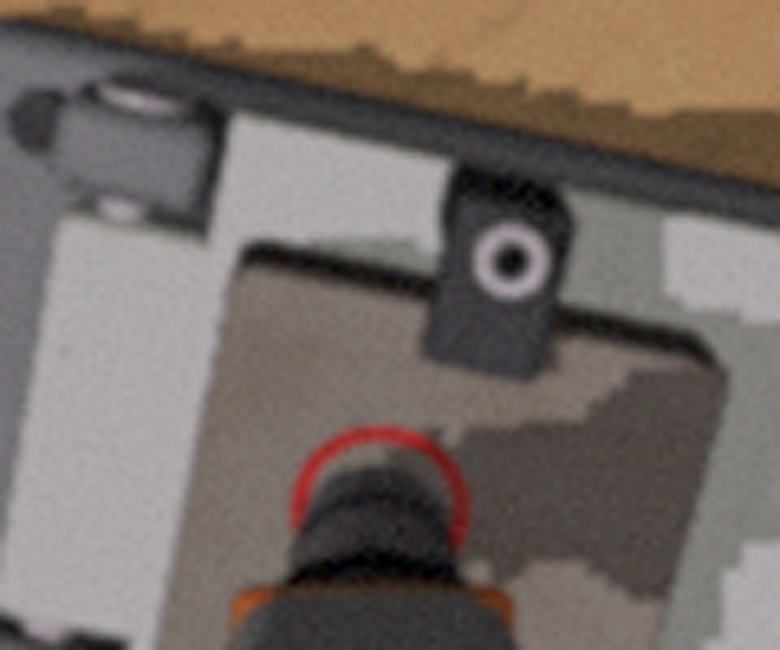

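```bash
python3 f.py; python3 - <<'E'
from h import *
c=cam("wrist");im=bot.read_camera("wrist")[...,::-1].copy();R,p,s=tool()
e=ringfind(im,(240,183,276,206));print(e);r=plane(c,e[0][0],.058);print("ring",r,"in tool",toTool(R,p,r))
for x in(.08,.17): print(x,"barrel edge row pred",proj(c,p+R@np.array([x+.9,.1,23.5])/100),np.round(im[186:198,256:260].mean((1,2))) if x==.08 else "")
sc=np.mean([bot.read_camera("scene") for _ in range(3)],0)[...,::-1].astype(np.uint8)
cv2.imwrite("pics/q.png",cv2.resize(sc[198:216,206:230],None,fx=28,fy=28,interpolation=2))
E
```

```text
19.35 [0.4929 0.1    0.3011] [0.0756 0.1578 1.4401] [0.5218 0.4516 0.5117] 0.27738831114515555
(((257.9912109375, 197.7091064453125), (23.560155868530273, 25.230894088745117), 87.59980010986328), 124)
ring [0.49466272 0.09868887 0.058     ] in tool [ 0.16015987  0.14094785 24.30539166]
0.08 barrel edge row pred [257.49507497 190.7483875 ] [ 82.  98. 105. 107. 100.  80.  50.  41.  40.  33.  23.  35.]
0.17 barrel edge row pred [257.49648185 189.58156302]
```

View pics/q.png

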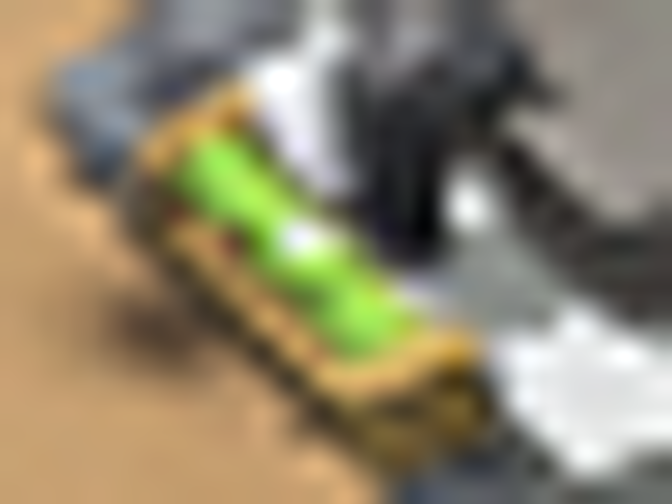

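```bash
python3 -c "
from workcell import bot
print(bot.finish_job())"
```

```text
the job is handed in; nothing more can be done
None
```

The job is handed in: the table is level and the tester is in the gripper, held upright in the red ring with its nose about half-way in. I turned the knob 2.65 rad clockwise, drew the tester 12 cm along its own axis, set it upright and lowered it. I finished at about 19.5 s and had no verdict back.

| Check | Last reading | Limit |
|---|---|---|
| Table level | bubble midway between the lines after the turn, and still centred in a coarse scene view while pressing | ±0.0122 rad |
| Press force | 2.5–2.7 N above the no-contact reading, about half-way in | 1–5 N |
| Nose tip to ring centre | about 1 mm | 4.5 mm |
| Tool axis | vertical within about 0.2° (wrist pose) | 4° (pen) |

- **Disagreement:** two estimates of where the tip sat in the gripper differed by about 1 mm: the grasp geometry and the barrel edge seen later. Both put it within about 1 mm of the ring centre.
- **Not seen directly:** the red line on the nose could not be made out, so the half-way figure rests on the force and on how far the arm came down after touching. The pen's own tilt was not measured in the final pose. It comes from the grip and from the two tip estimates, which differ by only about 0.6° over the length of the pen.
- **Other objects:** no move went near the loupe, tin or pliers, but I took no final measurement of them.

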